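Rack the eye drops and hold the cool chest open

ROBOT

A 7-joint arm with a two-finger parallel gripper is mounted at the origin on a cart in front of the work surface, level with it; the furniture and walls round the work are solid. World frame = base frame: x ahead of the robot, y to its left, z up, the work surface at z = 0. Lengths are in mm, angles in rad, forces in N, time in s.
With the tool pointing down it reaches from about 425 to 925 mm from the base axis. Payload 6.8 kg.
Tool frame: the origin (TCP) lies on the mounting face of the last link; the fingertips stand 173 mm ahead of it and the grasp point (between the pads) lies 155 mm ahead of it; z points along the fingers, y is the line along which they close (so a half turn about z gives the same grasp; the last joint's range is limited). The gripper opens to 85 mm and grips with 20 to 120 N. Pads are 22 mm wide; open, the fingers measure 114 mm over their backs; the gripper's body (76 mm by 85 mm) begins 54 mm behind the grasp point. The pads swing forward as they close: fully open they stand 13 mm farther back than shut.
Start: joints at [-0.108, 0.477, 0.022, 1.555, -0.011, 1.109, -0.083], TCP at [675.013, 0.004, 404.708] pointing down, gripper open.
Joint ranges: [-2.96, 2.96], [-0.34, 2.1], [-1.41, 1.46], [0.24, 2.44], [-1.37, 4.51], [0.17, 1.92], [-2.96, 2.96]. Speed limits (rad/s): [2.39, 2.39, 3.14, 3.14, 3.14, 3.14, 3.14].

INTERFACE

Orientations are given as a unit quaternion [x, y, z, w].
In Python, from plant import * gives the robot as it stands.
- The arm moves only by the shell command python3 -m crank 'ROWS' [OPENING] [FORCE]. ROWS is a JSON object whose one key "moves" holds a list that holds one entry, the list of rows, each a list of 4 numbers: the shift along the tool's x, y, z in m, then the turn about the tool's z in degrees. In form: {"moves": [[[tx, ty, tz, spin], ...]]}. A call has 1 to 12 rows; each row is the pose to reach, as a shift and turn from the pose commanded when the call began, along the tool's axes at that moment; what a row does not reach only later rows make up. A row lasts 1/12 s, in which the tool goes at most 41.7 mm and 7.16 degrees, less where a joint would pass 70% of its speed; a pose out of reach is approached as far as the arm can. A call with a gripper value outside its range is refused whole. OPENING is the closure, from 0 (fully open) to 1 (shut), set as the call begins (- or left out, the last holds). The fingers move at their own pace and stop on an object; FORCE is the grip in N (left out, the last holds). Time passes only in rows, so rows that repeat a pose let the fingers close. It gives the time, the measured TCP pose, the force, the opening and the grip force at its end, in the units of the state.
- state(): the state, without advancing time (a new reading comes with each control period).
- capture(name): name is "scene" or "top"; returns a dict with "image" (480x640x3 uint8, blue, green, red), "range_z" (480x640 float32, mm along the optical axis (not along the pixel's ray), 0 where there is no reading), "fx", "fy", "cx", "cy" (pixels), "k1" (the pictures are not rectified: a ray, as slopes to the right and down, at radius r is drawn at 1 + k1 r^2 times it, then the intrinsics apply), "camera_from_world" (4x4, takes a point from world to camera coordinates). Camera axes: x right, y down, z forward; pixel columns grow to the right and rows downward; lengths in mm; the calibration is good to about 2 mm. A picture is of the moment at which its call begins.
- hand_in(): hands the job in; it is judged then, once.
The state is a dict: "time": time; "qpos": joint angles; "qd": joint speeds; "joint_efforts": joint torques, N m; "tcp_pos": TCP position; "eef_rot": TCP orientation; "force": force on the tool from outside, world axes, zero at the start; "torque": the same for the moment, N m; "grip_width": finger opening in mm; "gripper_force": force on a finger pad.
Only numpy, scipy, OpenCV 4.12 (cv2) and the standard library are available. Lean on these libraries where they do the work, as an engineer would, in place of code of your own. Each camera call takes 0.05 s, during which the arm holds its last target. There are 200 camera calls.

TASK

Stand the two loose dropper bottles in the two empty pockets of the blue rack, beside the bottle already there. Then open the cool chest so that the pharmacist can lift the rack in: the catch under the lid's black ball knob may be caught or already free and nothing outside shows which, so tug the knob up gently, do not force it, and if it is caught give the knob a quarter turn to free it. Raise the lid to about 60 degrees and finish still holding it there, because it falls shut when let go; knock nothing over and leave the other things where they stand.

Things in the scene. Friction and masses are not known exactly. Their poses are not given: they have to be found in the camera images.
- rack: blue plastic bottle rack, 200 x 70 x 45 mm, loose, 0.7 kg, with a small steel bail at each end. Origin: centre of its underside; x along the row of three pockets, z up.
- pocket0 (a point): centre of the mouth of the rack's first pocket (the end at the rack's -x), empty at the start; axes as the rack's. Every pocket is a round bore 40 mm across and 36 mm deep (its floor is 9 mm above the rack's underside); pockets are 62 mm apart.
- pocket1 (a point): centre of the mouth of the middle pocket, empty at the start
- pocket2 (a point): centre of the mouth of the third pocket (the end at +x), in which bottle_c stands
- bottle_a: brown dropper bottle with a black rubber bulb, one of the two loose ones, 0.07 kg: round body 33 mm across up to 60 mm and rounding in to 70 mm, collar 24 mm across at 62 to 77 mm, bulb 13 mm across up to 102 mm. Origin: centre of its underside, z up.
- bottle_b: the other loose dropper bottle, same size and weight, a different label. Origin: centre of its underside.
- bottle_c: third dropper bottle, same size, already standing in pocket2; it stays there. Origin: centre of its underside.
- chest: white bench-top cool chest, fixed to the worktop, 200 mm deep (x), 280 mm wide (y), 146 mm high without the lid; its control panel faces -x, its lid hinges along the back (+x) edge. Origin: centre of its underside; y is parallel to the hinge.
- lid (a joint): angle of the chest's grey lid in rad: 0 shut, grows as the front edge rises, stop at 1.40. 16 mm thick, 0.35 kg, 2 to 4 N at the knob; nothing holds it up, it falls shut from every angle.
- lid_hinge (a point): point on the lid's hinge axis, middle of the chest's back edge, 146.5 mm up; the axis runs along the chest's y
- knob_center (a point): centre of the black ball knob on the lid, 34 mm across, on a 13 mm steel stem: 34 mm above the lid's top, 51 mm above (lid shut) and 150 mm in front of the hinge axis. It turns either way without end about the stem, clicks home at each quarter turn (0.05 N m) and looks the same in all of them; whether it starts caught or free varies. Caught: 2 mm play, then a springy stop, about 7 N per mm.
- keeper: rubber-mounted steel lip inside the chest's front wall, hidden while shut; origin at the wall, 131 mm up. An oblong cam under the knob catches below it when pointing to the front; a quarter turn either way frees it (20 degrees short still does), another quarter turn catches it again.
- jar_green: white cream jar with a green band, 45 mm across, 34 mm high; bystander. Origin: centre of its underside, as for all bystanders.
- jar_blue: white cream jar with a blue band, 61 mm across, 46 mm high; bystander
- mortar: white mortar with its pestle, 143 mm across, 91 mm high; bystander
- boat: white plastic weighing boat, 89 x 89 x 19 mm; bystander
- spatula: steel spatula with a black handle, 183 mm long, lying flat; bystander
- beaker: beaker 79 mm across, 91 mm high; bystander
Things that resemble listed ones, but are neither listed nor needed, are in the scene too. What is shaped like the bottle_b but pink is not meant. What is shaped like the bottle_a but yellow is not meant.

How it is judged:
By the outcome, as a careful person would: the job done as asked, in the order asked, and still so for the second after the job is handed in, while the arm keeps its last pose, push and grip.
It also fails if it takes over 72 s, if anything falls off the work surface, if the arm or the gripper's body presses on something with over 40 N, if the wrist force passes 120 N, or if a joint passes its speed limit or range.

## Working session

There is one attempt and no reset: what is moved stays moved. The work goes in short steps, Python scripts to look and compute and a shell command to move; the robot and the scene stay as the last step left them, time stands still between calls to the robot, and variables do not carry over. Pictures are saved under pics/ and viewed, at most 10 in all, crops included, and the job is handed in when it is done.

```bash
ls; mkdir -p pics; cat > h.py <<'E'
from plant import *
import numpy as np, cv2
def save(c,name): cv2.imwrite('pics/'+name,c['image'])
def world(c,u,v,z=None):
    x=(u-c['cx'])/c['fx']; y=(v-c['cy'])/c['fy']
    a,b=x,y
    for _ in range(20):
        s=1+c['k1']*(a*a+b*b); a,b=x/s,y/s
    M=np.linalg.inv(c['camera_from_world']); d=M[:3,:3]@np.array([a,b,1.]); o=M[:3,3]
    if z is None: t=float(c['range_z'][int(round(v)),int(round(u))])
    else: t=(z-o[2])/d[2]
    return o+t*d
def pix(c,p):
    q=c['camera_from_world']@np.append(p,1); a,b=q[:2]/q[2]; s=1+c['k1']*(a*a+b*b)
    return np.array([c['fx']*a*s+c['cx'],c['fy']*b*s+c['cy']])
E
python3 - <<'E'
from h import *
import pickle
for n in('scene','top'):
    c=capture(n); save(c,n+'0.png'); pickle.dump(c,open(n+'.pkl','wb'))
    print(n,c['fx'],c['k1'],np.linalg.inv(c['camera_from_world'])[:3].round(2).tolist())
s=state(); print(s)
E
```

```text
pics
scene 564.6635442367793 -0.03408634427314315 [[0.58, -0.58, 0.58, -417.54], [-0.82, -0.39, 0.42, -675.79], [-0.02, -0.72, -0.7, 1344.77]]
top 548.3257870818276 -0.0684275322097048 [[-0.22, -0.91, 0.36, 25.07], [-0.98, 0.2, -0.08, 178.84], [0.0, -0.37, -0.93, 1615.12]]
{'time': 0.1, 'qpos': array([-0.10807984,  0.47770813,  0.02233048,  1.55633626, -0.01154021,
        1.10928225, -0.08312564]), 'qd': array([-0.00130735, -0.00191988,  0.00171972, -0.00095038,  0.00181931,
        0.00087049,  0.00221435]), 'joint_efforts': array([ 5.69385389e-03, -5.97765398e+01,  1.61440808e+00, -2.81952703e+01,
        1.29656185e-02,  5.02699884e-03, -1.13572563e-05]), 'tcp_pos': array([6.74756816e+02, 8.81413548e-03, 4.03835591e+02]), 'eef_rot': array([ 7.07118124e-01,  7.07094982e-01, -5.93912272e-04, -5.41152466e-04]), 'force': array([-0.73677833, -0.12950935, -0.20270177]), 'torque': array([0.00381285, 0.01337644, 0.04062631]), 'gripper_force': 0.0, 'grip_width': 85.05193296368483}
```

View pics/scene0.png

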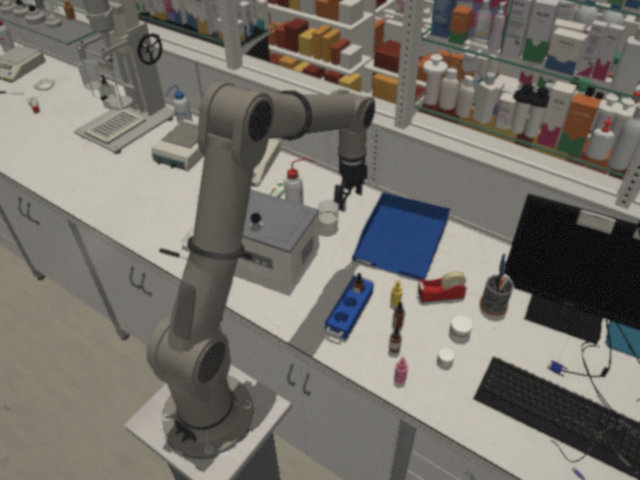

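View pics/top0.png

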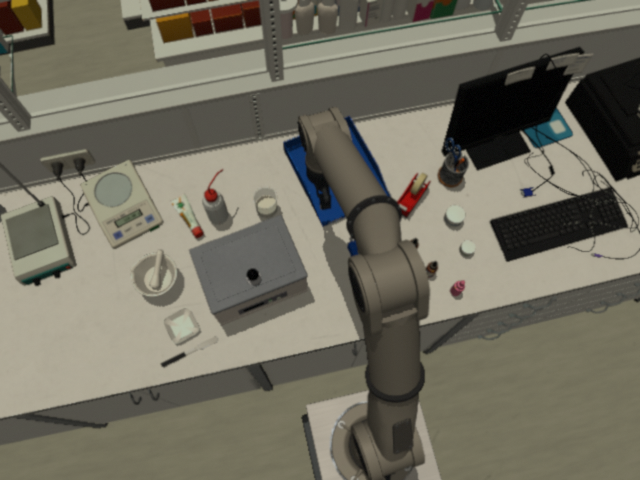

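The scene view shows the rack at (349,307) with bottle_c at (359,284). The candidates for the loose bottles are brown (399,316), brown (395,342), yellow decoy (397,295) and pink decoy (401,371). The top view shows the knob at (253,275); the arm covers the rack there. I choose the two brown ones and will check them in a close crop.

```bash
python3 - <<'E'
from h import *
import pickle
c=pickle.load(open('scene.pkl','rb'));t=pickle.load(open('top.pkl','rb'))
cv2.imwrite('pics/crop1.png',cv2.resize(c['image'][265:390,320:480],None,fx=5,fy=4.8,interpolation=cv2.INTER_CUBIC))
# blobs
hsv=cv2.cvtColor(c['image'],cv2.COLOR_BGR2HSV)
h,s,v=cv2.split(hsv)
M=np.zeros((480,640),np.uint8); M[265:400,320:480]=1
def blobs(m,mn=15):
    n,l,st,ce=cv2.connectedComponentsWithStats((m&(M>0)).astype(np.uint8))
    for i in range(1,n):
        if st[i,4]>mn: print(st[i].tolist(),ce[i].round(1), world(c,*ce[i]).round(0))
print('dark brown');blobs((v<95)&((h<20)|(h>160))&(s>60))
print('blue');blobs((h>100)&(h<130)&(s>120))
print('knob',world(c,256,218),world(t,253,275))
for p in [(395,330),(395,352),(400,307),(399,327),(359,277)]: print(p,world(c,*p).round(0))
E
```

```text
dark brown
[354, 281, 9, 10, 65] [358.3 285.1] [ 540. -120.   71.]
[431, 281, 11, 4, 24] [437.5 283. ] [ 712. -300.   32.]
[419, 288, 44, 14, 236] [439.  296.5] [ 680. -323.   14.]
[395, 309, 9, 19, 107] [398.7 318. ] [ 516. -272.   48.]
[391, 336, 9, 8, 57] [395.1 339.8] [ 438. -304.   58.]
blue
[375, 265, 54, 13, 427] [407.1 269.3] [ 734. -185.    4.]
[326, 277, 47, 61, 1198] [348.5 308.3] [ 470. -131.   41.]
knob [493.81841847 219.88599052 202.23736121] [489.32734453 226.95312539 212.60886208]
(395, 330) [ 443. -297.   92.]
(395, 352) [ 434. -310.   10.]
(400, 307) [ 525. -268.   86.]
(399, 327) [ 521. -275.    2.]
(359, 277) [ 549. -115.   95.]
```

View pics/crop1.png

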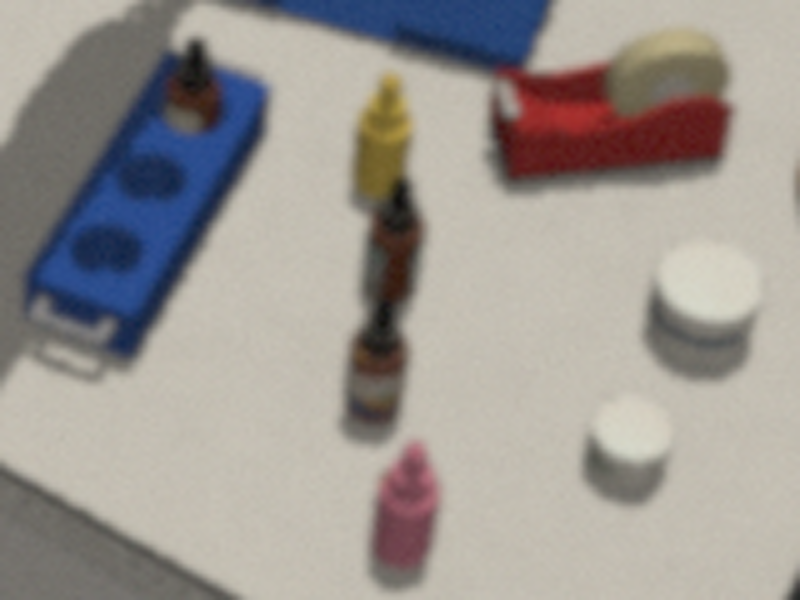

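The crop confirms it: brown bottles A at crop (398,240) and B at (378,365), with yellow and pink clearly decoys. Two pockets are empty (crop (150,177) and (105,250)). Next I measure them.

```bash
cat >> h.py <<'E'
from scipy.optimize import least_squares
def cloud(c):
    v,u=np.mgrid[0:480,0:640]; z=c['range_z']
    k=np.array([[c['fx'],0,c['cx']],[0,c['fy'],c['cy']],[0,0,1.]])
    p=cv2.undistortPoints(np.stack([u.ravel(),v.ravel()],1).astype(np.float64)[:,None],k,np.array([c['k1'],0,0,0.]))[:,0]
    P=np.c_[p*z.reshape(-1,1),z.ravel()]; M=np.linalg.inv(c['camera_from_world'])
    W=P@M[:3,:3].T+M[:3,3]; W[z.ravel()==0]=np.nan
    return W.reshape(480,640,3)
def circ(P,r,x0):
    f=lambda q:np.hypot(P[:,0]-q[0],P[:,1]-q[1])-r
    s=least_squares(f,x0,loss='soft_l1',f_scale=2); return s.x.round(1),np.abs(f(s.x)).mean().round(1),len(P)
def near(W,x,y,R,z0,z1):
    return W[(np.hypot(W[...,0]-x,W[...,1]-y)<R)&(W[...,2]>z0)&(W[...,2]<z1)]
E
python3 - <<'E'
from h import *
import pickle
c=pickle.load(open('scene.pkl','rb'));t=pickle.load(open('top.pkl','rb'))
W=cloud(c);T=cloud(t)
def cen(x,y,n):
    o=np.linalg.inv(c['camera_from_world'])[:2,3]
    d=np.array([x,y])-o; d/=np.linalg.norm(d)
    print(n,'body',circ(near(W,x,y,28,12,56),16.5,np.array([x,y])+10*d),'bulb',near(W,x,y,28,80,110).mean(0).round(1), near(W,x,y,28,80,115)[:,2].max().round(1))
cen(520,-274,'A');cen(440,-303,'B')
print('C bulb',near(W,545,-118,25,85,125).mean(0).round(1))
h,s,v=cv2.split(cv2.cvtColor(c['image'],cv2.COLOR_BGR2HSV))
blue=(h>100)&(h<130)&(s>110)
blue[:270]=0
m=blue&(W[...,2]>38)&(W[...,2]<52); P=W[m][:,:2]
P=P[np.hypot(P[:,0]-480,P[:,1]+135)<140]
print('rack',len(P),cv2.minAreaRect(P.astype(np.float32)), W[m][:,2].mean())
for n,w in(('s',W),('t',T)):
    K=near(w,492,223,30,185,230)
    f=lambda q:np.linalg.norm(K-q,axis=1)-17
    q=least_squares(f,[495,222,195],loss='soft_l1').x; print('knob',n,q.round(1),np.abs(f(q)).mean().round(1),len(K))
    L=near(w,560,220,200,156,172); print(len(L),L[:,2].mean(),cv2.minAreaRect(L[:,:2].astype(np.float32)))
h,s,v=cv2.split(cv2.cvtColor(t['image'],cv2.COLOR_BGR2HSV))
E
```

```text
A body (array([ 530.5, -265.2]), np.float64(1.5), 112) bulb [ 527.4 -266.2   91.2] 100.1
B body (array([ 448.3, -300.7]), np.float64(1.4), 124) bulb [ 444.8 -302.    91.9] 100.9
C bulb [ 549.5 -115.2   96.6]
rack 848 ((488.561767578125, -124.28510284423828), (203.39585876464844, 69.7391357421875), 8.661309242248535) 43.863843739501654
knob s [498.7 226.  196.4] 1.9 99
2838 163.3101568721266 ((549.582275390625, 214.30242919921875), (213.5433349609375, 250.2090301513672), 10.425780296325684)
knob t [497.7 229.5 198.3] 1.7 124
6724 164.6107076960854 ((546.3761596679688, 237.6412353515625), (207.32659912109375, 285.0840148925781), 9.937721252441406)
```

```bash
python3 -m crank '{"moves": [[[-0.2655,-0.145,0,81.3],[-0.2655,-0.145,0,81.3],[-0.2655,-0.145,0,81.3],[-0.2655,-0.145,0,81.3],[-0.2655,-0.145,0,81.3],[-0.2655,-0.145,0,81.3],[-0.2655,-0.145,0,81.3],[-0.2655,-0.145,0,81.3],[-0.2655,-0.145,0,81.3],[-0.2655,-0.145,0,81.3],[-0.2655,-0.145,0,81.3],[-0.2655,-0.145,0,81.3]]]}' 0 30
python3 - <<'E'
from h import *
from scipy.spatial.transform import Rotation as R
s=state(); print(s['tcp_pos'],s['qpos'].round(2)); print(R.from_quat(s['eef_rot']).as_matrix().round(3))
t=capture('top'); c=capture('scene'); save(t,'top1.png')
T=cloud(t)
print('T A bulb',near(T,530,-265,20,80,106).mean(0),'B bulb',near(T,448,-300,20,80,106).mean(0),circ(near(T,448,-300,25,14,56),16.5,[450,-300]))
h,s_,v=cv2.split(cv2.cvtColor(t['image'],cv2.COLOR_BGR2HSV))
b=(h>100)&(h<130)&(s_>110); P=T[b&(T[...,2]>38)&(T[...,2]<52)][:,:2]; P=P[np.hypot(P[:,0]-488,P[:,1]+124)<115]
print(len(P),len(P) and cv2.minAreaRect(P.astype(np.float32)))
# pocket holes: dark blobs within the rack top, scene view, cast on z=45
h,s_,v=cv2.split(cv2.cvtColor(c['image'],cv2.COLOR_BGR2HSV))
for p in [(488.6,-124.3,45),(427.3,-133.6,45),(550,-115,45)]:
    u=pix(c,p);print('pix',u.round(1),pix(t,p).round(1))
cv2.imwrite('pics/rack1.png',np.hstack([cv2.resize(c['image'][275:345,320:390],(400,400),interpolation=2),cv2.resize(t['image'][220:290,330:400],(400,400),interpolation=2)]))
E
```

```text
time: 1.1
tcp_pos: [529.8, -265.4, 404.3]
eef_rot: [0.997, 0.073, -0.0, -0.0]
force: [0.1, 0.7, 0.2]
grip_width: 85.3
gripper_force: 0.0
[ 529.81364212 -265.44764286  404.28141941] [ 0.05  0.36  0.39  1.78 -0.16  1.04 -0.92]
[[ 0.989  0.145 -0.001]
 [ 0.145 -0.989  0.   ]
 [-0.001 -0.    -1.   ]]
T A bulb [ 528.17016115 -261.38674687   92.23572546] B bulb [nan nan nan] (array([ 450., -300.]), np.float64(nan), 0)
927 ((490.0843811035156, -117.68240356445312), (200.6754913330078, 69.10892486572266), 8.285585403442383)
pix [350.1 302.3] [372.9 267.5]
pix [341.2 317.4] [381.3 285.9]
pix [358.5 287.8] [364.7 249.5]<stdin>:6: RuntimeWarning: Mean of empty slice.
  ret = um.true_divide(
h.py:26: RuntimeWarning: Mean of empty slice.
  s=least_squares(f,x0,loss='soft_l1',f_scale=2); return s.x.round(1),np.abs(f(s.x)).mean().round(1),len(P)
  ret = ret.dtype.type(ret / rcount)
```

View pics/rack1.png

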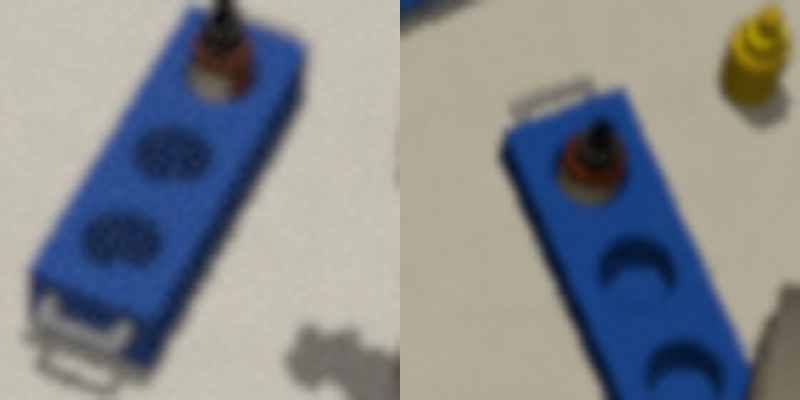

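```bash
python3 -m crank '{"moves": [[[0.001,0,0.03,0],[0.001,0,0.06,0],[0.001,0,0.09,0],[0.001,0,0.12,0],[0.001,0,0.14,0],[0.001,0,0.16,0],[0.001,0,0.175,0],[0.001,0,0.185,0],[0.001,0,0.19,0],[0.001,0,0.19,0]]]}' 0 30
python3 -m crank '{"moves": [[[0,0,0,0],[0,0,0,0],[0,0,0,0],[0,0,0,0],[0,0,0,0],[0,0,0,0],[0,0,0,0],[0,0,0,0],[0,0,0,0],[0,0,0,0],[0,0,0,0],[0,0,0,0]]]}' 1 30
```

```text
time: 2.03
tcp_pos: [530.8, -265.2, 213.9]
eef_rot: [0.997, 0.076, -0.001, -0.0]
force: [-0.3, 0.0, 1.2]
grip_width: 85.6
gripper_force: 0.0
time: 3.03
tcp_pos: [531.4, -265.3, 215.5]
eef_rot: [0.997, 0.076, 0.001, 0.0]
force: [-0.9, 1.3, 6.1]
grip_width: 30.6
gripper_force: 30.4
```

```bash
python3 -m crank '{"moves": [[[0,0,-0.01,0],[0,0,-0.02,0],[0,0,-0.04,0],[0,0,-0.07,0],[0,0,-0.1,0],[0,0,-0.13,0],[0,0,-0.13,0],[0,0,-0.13,0]]]}' 1 30
python3 - <<'E'
from h import *
s=state(); print(s['tcp_pos'],s['grip_width'],s['force'])
c=capture('scene'); u=pix(c,(530,-265,180)).astype(int); print(u)
a,b=u[0]-40,u[1]-35
cv2.imwrite('pics/g1.png',cv2.resize(c['image'][b:b+80,a:a+80],(600,600),interpolation=2)); print(a,b)
W=cloud(c); P=near(W,530,-265,30,120,260)
print('z of brown low', np.percentile(P[:,2],[1,5,20]))
E
```

```text
time: 3.7
tcp_pos: [531.3, -265.8, 347.4]
eef_rot: [0.997, 0.076, 0.002, 0.001]
force: [0.6, -1.1, -2.0]
grip_width: 31.1
gripper_force: 29.9
[ 531.34666218 -265.82921452  347.37949446] 31.101299557754235 [ 0.55725618 -1.07227307 -1.95757377]
[402 283]
362 248
z of brown low [133.74424605 140.7482737  167.73019834]
```

View pics/g1.png

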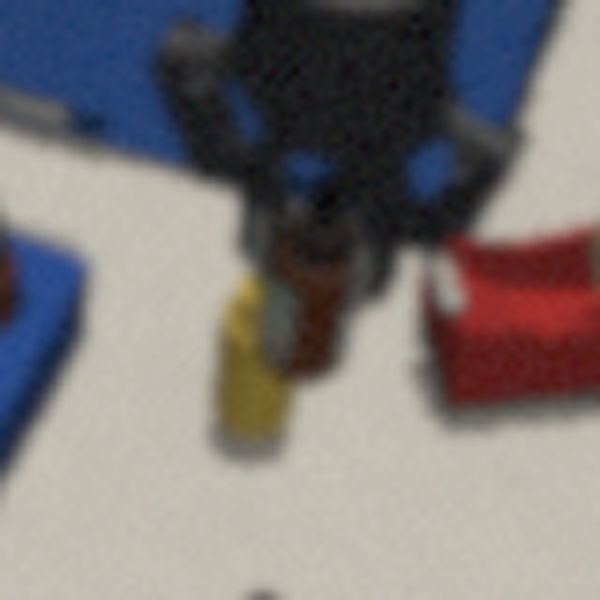

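```bash
python3 -m crank '{"moves": [[[-0.004,-0.03,0,0],[-0.009,-0.07,0,0],[-0.014,-0.11,0,0],[-0.018,-0.14,0,0],[-0.0197,-0.149,0,0],[-0.0197,-0.149,0,0],[-0.0197,-0.149,0,0],[-0.0197,-0.149,0,0]]]}' 1 30
cat > chk.py <<'E'
from h import *
import sys
# held bottle vs rack in each camera: body points (z between zb+5, zb+40)
s=state(); x,y,z=s['tcp_pos']; zb=z-215.5; print('tcp',s['tcp_pos'].round(1),s['grip_width'],'zb',zb.round(1))
for n in('scene','top'):
    c=capture(n); W=cloud(c); h,sa,v=cv2.split(cv2.cvtColor(c['image'],cv2.COLOR_BGR2HSV))
    w=W.copy(); w[(h>95)&(h<135)&(sa>100)]=np.nan
    P=near(w,x,y,28,zb+4,zb+38)
    print(n,'held',circ(P,16.5,[x+8,y]) if len(P)>10 else len(P))
    b=(h>100)&(h<130)&(sa>110); P=W[b&(W[...,2]>38)&(W[...,2]<52)][:,:2]; P=P[np.hypot(P[:,0]-488,P[:,1]+121)<115].astype(np.float32)
    print('  rack',len(P),cv2.minAreaRect(P))
    P=W[b&(W[...,2]>36)&(W[...,2]<54)]; P=P[np.hypot(P[:,0]-488,P[:,1]+121)<115]; print('  ztop',np.median(P[:,2]))
    save(c,sys.argv[1]+n+'.png')
E
python3 chk.py p1
```

```text
time: 4.42
tcp_pos: [489.1, -122.5, 344.4]
eef_rot: [0.997, 0.075, -0.0, 0.0]
force: [-0.3, -1.2, -0.6]
grip_width: 30.9
gripper_force: 30.0
tcp [ 489.1 -122.5  344.4] 30.93331757708482 zb 128.9
scene held (array([ 488.3, -122.9]), np.float64(1.2), 88)
  rack 819 ((489.23870849609375, -124.26898193359375), (203.1407928466797, 70.79452514648438), 8.377694129943848)
  ztop 43.28890572882915
top held (array([ 461.3, -108. ]), np.float64(3.2), 39)
  rack 732 ((489.9638977050781, -118.55989837646484), (200.1138153076172, 70.69337463378906), 8.376973152160645)
  ztop 44.96647106370165
```

```bash
python3 -m crank '{"moves": [[[0,0,0.03,0],[0,0,0.055,0],[0,0,0.07,0],[0,0,0.075,0],[0,0,0.075,0],[0,0,0.075,0]]]}' 1 30
python3 chk.py p2; python3 - <<'E'
import cv2,numpy as np
a=cv2.imread('pics/p2scene.png')[255:345,310:400];b=cv2.imread('pics/p2top.png')[215:305,330:420]
cv2.imwrite('pics/p2.png',np.hstack([cv2.resize(i,(400,400),interpolation=2) for i in(a,b)]))
E
```

```text
time: 5.02
tcp_pos: [489.4, -121.8, 270.1]
eef_rot: [0.997, 0.075, 0.0, 0.0]
force: [0.7, -0.5, -0.9]
grip_width: 30.8
gripper_force: 29.9
tcp [ 489.4 -121.8  270.1] 30.79289360456748 zb 54.6
scene held (array([ 488.9, -122.1]), np.float64(1.4), 80)
  rack 671 ((488.5440979003906, -124.26216888427734), (202.35989379882812, 70.55137634277344), 8.54981803894043)
  ztop 43.53790378770282
top held (array([ 463.2, -105.2]), np.float64(2.1), 19)
  rack 163 ((546.8072509765625, -88.8409423828125), (51.125850677490234, 107.08932495117188), 71.48814392089844)
  ztop 45.89044991595051
```

View pics/p2.png

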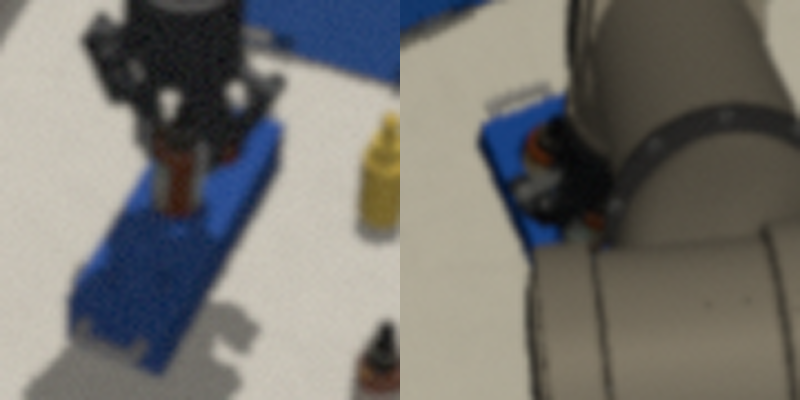

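The view shows the bottle upright just above the middle pocket (left crop (175,205)). I nudge it 1.5 mm and go in, watching the force.

```bash
python3 -m crank '{"moves": [[[0,0.0012,0,0],[0,0.0015,0.004,0],[0,0.0015,0.008,0],[0,0.0015,0.012,0],[0,0.0015,0.016,0],[0,0.0015,0.02,0],[0,0.0015,0.02,0],[0,0.0015,0.02,0]]]}' 1 30
```

```text
time: 5.78
tcp_pos: [489.1, -122.5, 249.3]
eef_rot: [0.997, 0.076, -0.0, -0.0]
force: [-0.1, -0.4, 0.1]
grip_width: 31.2
gripper_force: 30.0
```

```bash
python3 -m crank '{"moves": [[[0,0,0.006,0],[0,0,0.012,0],[0,0,0.018,0],[0,0,0.022,0],[0,0,0.024,0],[0,0,0.024,0],[0,0,0.024,0]]]}' 1 30
```

```text
time: 6.37
tcp_pos: [489.2, -122.5, 225.6]
eef_rot: [0.997, 0.076, -0.0, -0.0]
force: [0.9, -0.8, -0.2]
grip_width: 30.5
gripper_force: 30.0
```

```bash
python3 -m crank '{"moves": [[[0,0,0,0],[0,0,0,0],[0,0,0,0],[0,0,0,0],[0,0,-0.02,0],[0,0,-0.05,0],[0,0,-0.09,0],[0,0,-0.12,0],[-0.01,0.03,-0.12,0],[-0.03,0.07,-0.12,0],[-0.045,0.11,-0.12,0],[-0.06,0.15,-0.12,0]]]}' 0.3 30
python3 -m crank '{"moves": [[[-0.0072,0.0195,0,0],[-0.0072,0.0195,0,0],[-0.0072,0.0195,0,0]]]}' 0 30
python3 - <<'E'
from h import *
c=capture('scene');W=cloud(c);s=state();print(s['tcp_pos'])
print('B',circ(near(W,448,-300,28,12,56),16.5,[450,-298]),near(W,448,-300,25,80,108).mean(0))
u=pix(c,(488,-123,60)).astype(int);a,b=u-45;cv2.imwrite('pics/p3.png',cv2.resize(c['image'][b:b+90,a:a+90],(540,540),interpolation=2))
print('A',near(W,489,-123,26,80,120).mean(0),near(W,489,-123,26,80,120)[:,2].max())
h,sa,v=cv2.split(cv2.cvtColor(c['image'],cv2.COLOR_BGR2HSV));b=(h>100)&(h<130)&(sa>110); P=W[b&(W[...,2]>38)&(W[...,2]<52)][:,:2]; P=P[np.hypot(P[:,0]-488,P[:,1]+121)<115].astype(np.float32)
print(cv2.minAreaRect(P))
E
```

```text
time: 7.37
tcp_pos: [453.0, -276.0, 346.3]
eef_rot: [0.997, 0.077, 0.001, 0.0]
force: [1.3, 0.4, -0.0]
grip_width: 59.7
gripper_force: 0.0
time: 7.62
tcp_pos: [448.8, -296.4, 345.8]
eef_rot: [0.997, 0.074, -0.0, 0.0]
force: [0.5, 0.7, 0.3]
grip_width: 85.5
gripper_force: 0.0
[ 449.44747797 -294.95043366  345.60384219]
B (array([ 448.1, -301. ]), np.float64(1.5), 121) [ 445.31621088 -302.24587397   92.01869989]
A [ 484.4739182  -124.36139647   92.24663815] 112.6153091241531
((488.74346923828125, -124.25933837890625), (201.09129333496094, 71.01783752441406), 8.236875534057617)
```

View pics/p3.png

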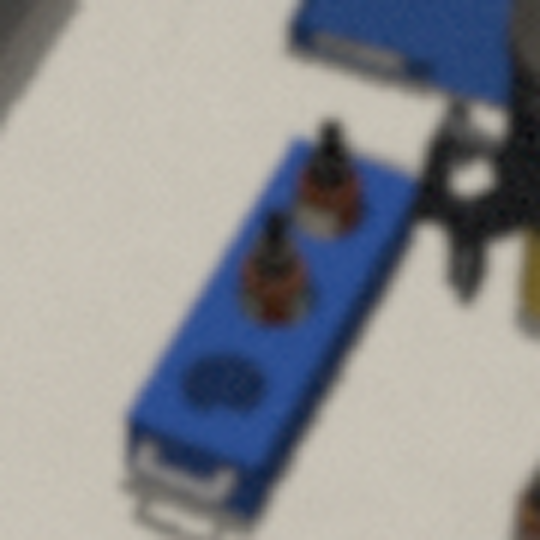

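Bottle A sits upright in the middle pocket (275,270); the rack is unmoved and pocket0 is free at (222,382). Now the second bottle.

```bash
python3 -m crank '{"moves": [[[0,0,0.01,0],[0,0,0.02,0],[0,0,0.03,0]]]}' 0 30
python3 -m crank '{"moves": [[[0,0,0.03,0],[0,0,0.055,0],[0,0,0.075,0],[0,0,0.09,0],[0,0,0.098,0],[0,0,0.1,0],[0,0,0.1,0]]]}' 0 30
python3 -m crank '{"moves": [[[0,0,0,0],[0,0,0,0],[0,0,0,0],[0,0,0,0],[0,0,0,0],[0,0,0,0],[0,0,0,0],[0,0,0,0],[0,0,0,0],[0,0,0,0],[0,0,0,0],[0,0,0,0]]]}' 1 30
```

```text
time: 7.92
tcp_pos: [449.9, -293.8, 314.4]
eef_rot: [0.997, 0.077, -0.0, -0.0]
force: [-0.2, 0.2, -0.2]
grip_width: 85.3
gripper_force: 0.0
time: 8.5
tcp_pos: [449.4, -294.8, 215.0]
eef_rot: [0.997, 0.076, -0.001, -0.0]
force: [0.4, 0.3, -0.3]
grip_width: 85.4
gripper_force: 0.0
time: 9.5
tcp_pos: [449.9, -295.6, 216.4]
eef_rot: [0.997, 0.076, 0.001, 0.0]
force: [0.1, -1.0, 4.9]
grip_width: 31.2
gripper_force: 29.5
```

```bash
python3 -m crank '{"moves": [[[0,0,-0.01,0],[0,0,-0.03,0],[0,0,-0.06,0],[0,0,-0.095,0],[0,0,-0.13,0],[0,-0.03,-0.13,0],[0.001,-0.065,-0.13,0],[0.002,-0.1,-0.13,0],[0.0033,-0.135,-0.13,0],[0.0033,-0.16,-0.13,0],[0.0033,-0.1651,-0.13,0],[0.0033,-0.1651,-0.13,0]]]}' 1 30
python3 -m crank '{"moves": [[[0,0,0.02,0],[0,0,0.05,0],[0,0,0.07,0],[0,0,0.075,0],[0,0,0.075,0],[0,0,0.075,0]]]}' 1 30
sed -i 's/215.5/216/' chk.py; python3 chk.py p4;  python3 - <<'E'
import cv2,numpy as np
a=cv2.imread('pics/p4scene.png')[260:350,300:390]
cv2.imwrite('pics/p4.png',cv2.resize(a,(540,540),interpolation=2))
E
```

```text
time: 10.5
tcp_pos: [427.4, -129.8, 345.9]
eef_rot: [0.997, 0.078, -0.0, -0.0]
force: [-0.5, -0.1, -0.5]
grip_width: 31.2
gripper_force: 29.9
time: 11.0
tcp_pos: [428.1, -132.5, 271.3]
eef_rot: [0.997, 0.075, 0.0, 0.0]
force: [0.2, -1.0, -0.2]
grip_width: 30.9
gripper_force: 29.9
tcp [ 428.1 -132.5  271.3] 30.889298568830668 zb 55.3
scene held (array([ 425.5, -135.8]), np.float64(1.4), 86)
  rack 495 ((489.3371276855469, -124.41449737548828), (202.49603271484375, 70.24056243896484), 8.278302192687988)
  ztop 43.31287024148355
top held (array([ 426.7, -133.3]), np.float64(0.6), 22)
  rack 475 ((499.1058349609375, -114.93568420410156), (180.64617919921875, 68.41251373291016), 7.061794281005859)
  ztop 45.03288592660442
```

View pics/p4.png

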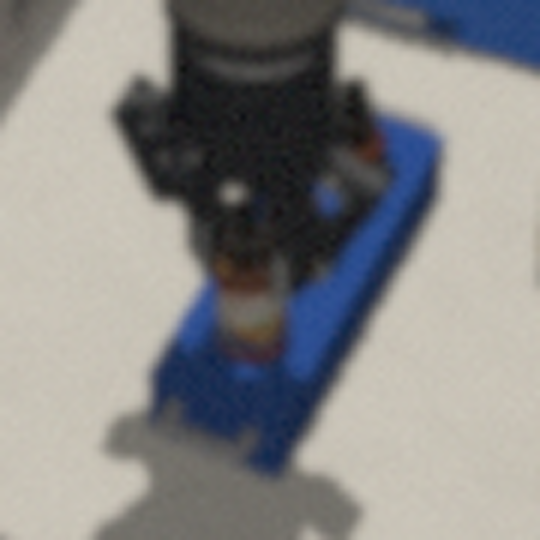

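```bash
python3 -m crank '{"moves": [[[0.0023,-0.0022,0,0],[0.0023,-0.0022,0,0],[0.0023,-0.0022,0,0]]]}' 1 30
python3 chk.py p5; python3 - <<'E'
from h import *
c=capture('scene');W=cloud(c);x,y,z=state()['tcp_pos']
h,sa,v=cv2.split(cv2.cvtColor(c['image'],cv2.COLOR_BGR2HSV));W[(h>95)&(h<135)&(sa>100)]=np.nan
for a,b in((52,66),(66,80),(80,96)): print(a,circ(near(W,x,y,28,a,b),16.5,[x+5,y]))
E
```

```text
time: 11.35
tcp_pos: [430.1, -128.8, 271.3]
eef_rot: [0.997, 0.076, 0.001, 0.0]
force: [0.3, 0.6, -1.4]
grip_width: 31.2
gripper_force: 29.9
tcp [ 430.1 -128.8  271.3] 31.175091688892373 zb 55.3
scene held (array([ 402.9, -145.3]), np.float64(3.9), 82)
  rack 519 ((489.5372619628906, -124.7608642578125), (203.3501434326172, 69.1943130493164), 7.876500129699707)
  ztop 43.3632364772709
top held (array([ 428.1, -129.6]), np.float64(0.6), 20)
  rack 461 ((502.59954833984375, -116.99075317382812), (175.26353454589844, 71.55348205566406), 8.3504056930542)
  ztop 45.11312687940972
52 (array([ 428.3, -133.6]), np.float64(1.4), 20)
66 (array([ 427.8, -132.8]), np.float64(1.4), 37)
80 (array([ 428.2, -131.9]), np.float64(1.3), 43)
```

```bash
python3 -m crank '{"moves": [[[0,0,0.004,0],[0,0,0.008,0],[0,0,0.012,0],[0,0,0.016,0],[0,0,0.02,0],[0,0,0.02,0]]]}' 1 30
```

```text
time: 12.0
tcp_pos: [429.4, -128.9, 249.8]
eef_rot: [0.997, 0.076, -0.001, -0.0]
force: [-0.5, 0.0, -0.4]
grip_width: 31.0
gripper_force: 29.9
```

```bash
python3 -m crank '{"moves": [[[0,0,0.006,0],[0,0,0.012,0],[0,0,0.018,0],[0,0,0.022,0],[0,0,0.0235,0],[0,0,0.0235,0],[0,0,0.0235,0]]]}' 1 30
```

```text
time: 12.58
tcp_pos: [429.7, -129.1, 227.1]
eef_rot: [0.997, 0.076, -0.0, -0.0]
force: [0.1, 0.0, -0.4]
grip_width: 31.1
gripper_force: 29.9
```

```bash
python3 -m crank '{"moves": [[[0,0,0,0],[0,0,0,0],[0,0,0,0],[0,0,0,0],[0,0,-0.02,0],[0,0,-0.05,0],[0,0,-0.09,0],[0,0,-0.13,0],[0,0,-0.165,0],[0,0,-0.19,0],[0,0,-0.19,0],[0,0,-0.19,0]]]}' 0.3 30
python3 -m crank '{"moves": [[[0.014,-0.038,0,-1.3],[0.027,-0.077,0,-1.3],[0.041,-0.115,0,-1.3],[0.054,-0.153,0,-1.3],[0.068,-0.191,0,-1.3],[0.081,-0.229,0,-1.3],[0.095,-0.267,0,-1.3],[0.108,-0.304,0,-1.3],[0.122,-0.342,0,-1.3],[0.122,-0.342,0,-1.3],[0.122,-0.342,0,-1.3],[0.122,-0.342,0,-1.3]]]}' 0 30
python3 - <<'E'
from h import *
s=state();print(s['tcp_pos'],s['qpos'].round(2))
c=capture('scene');W=cloud(c);t=capture('top');T=cloud(t);save(c,'s6.png')
for x,y in((549,-114),(489,-123),(428,-130)): 
    P=near(W,x,y,26,80,125);print('bulb',P.mean(0).round(1),P[:,2].max().round(1))
for n,w in(('s',W),('t',T)):
    K=near(w,496,227,28,185,222); f=lambda q:np.linalg.norm(K-q,axis=1)-17
    if len(K)>10: q=least_squares(f,[498,227,197],loss='soft_l1').x; print('knob',n,q.round(1),len(K))
L=near(T,560,230,200,156,172); print(cv2.minAreaRect(L[:,:2].astype(np.float32)),L[:,2].mean())
a=pix(c,(488,-123,60)).astype(int)-45
cv2.imwrite('pics/p6.png',np.hstack([cv2.resize(c['image'][a[1]:a[1]+90,a[0]:a[0]+90],(400,400),interpolation=2),cv2.resize(t['image'][200:330,190:320],(400,400),interpolation=2)]))
E
```

```text
time: 13.58
tcp_pos: [429.9, -129.0, 418.5]
eef_rot: [0.997, 0.076, 0.002, -0.0]
force: [0.1, 0.5, -0.9]
grip_width: 59.7
gripper_force: 0.0
time: 14.58
tcp_pos: [498.3, 226.9, 415.4]
eef_rot: [0.996, 0.087, -0.001, 0.001]
force: [-0.0, -0.1, 0.1]
grip_width: 85.5
gripper_force: 0.0
[498.26460225 226.87031123 415.38167375] [-0.65  0.26  0.13  1.86 -0.04  1.03 -1.9 ]
bulb [ 548.5 -115.4   93.2] 111.4
bulb [ 484.5 -124.1   92.5] 108.6
bulb [ 424.7 -136.1   91.5] 111.0
knob s [497.8 226.2 197.3] 98
knob t [497.9 229.3 198.1] 124
((546.1722412109375, 237.92868041992188), (205.64627075195312, 284.6930847167969), 9.934833526611328) 164.40382802115963
```

View pics/p6.png

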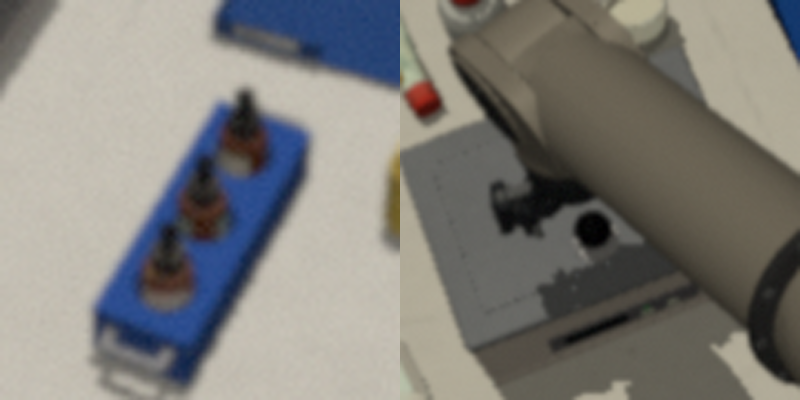

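All three bottles stand upright in the rack (left crop (168,265), (203,200) and (243,135)), and the knob is clear under the gripper (right crop (594,230)). Now I grip the knob.

```bash
python3 -m crank '{"moves": [[[0,-0.0008,0.02,0],[0,-0.0008,0.04,0],[0,-0.0008,0.055,0],[0,-0.0008,0.063,0],[0,-0.0008,0.063,0],[0,-0.0008,0.063,0]]]}' 0 40
python3 -m crank '{"moves": [[[0,0,0,0],[0,0,0,0],[0,0,0,0],[0,0,0,0],[0,0,0,0],[0,0,0,0],[0,0,0,0],[0,0,0,0],[0,0,0,0],[0,0,0,0],[0,0,0,0],[0,0,0,0]]]}' 1 40
python3 -m crank '{"moves": [[[0,0,-0.001,0],[0,0,-0.002,0],[0,0,-0.003,0],[0,0,-0.003,0],[0,0,-0.003,0],[0,0,-0.003,0]]]}' 1 40
```

```text
time: 15.18
tcp_pos: [498.6, 227.5, 354.4]
eef_rot: [0.996, 0.086, -0.0, 0.0]
force: [-0.2, 0.1, -0.1]
grip_width: 85.2
gripper_force: 0.0
time: 16.18
tcp_pos: [498.8, 227.6, 355.2]
eef_rot: [0.996, 0.087, 0.0, 0.0]
force: [-0.8, -3.3, 6.6]
grip_width: 31.8
gripper_force: 39.1
time: 16.68
tcp_pos: [499.1, 227.7, 357.0]
eef_rot: [0.996, 0.087, 0.001, 0.0]
force: [5.5, -2.5, -4.3]
grip_width: 31.8
gripper_force: 40.0
```

```bash
python3 -m crank '{"moves": [[[0,0,-0.001,0],[0,0,-0.002,0],[0,0,-0.002,0],[0,0,-0.002,0],[0,0,-0.002,0]]]}' 1 40
python3 -c "
from h import *
for i in range(4): s=state();print(s['force'].round(1),s['tcp_pos'].round(1)); capture('top')"
```

```text
time: 17.1
tcp_pos: [499.6, 227.8, 359.2]
eef_rot: [0.996, 0.087, 0.001, 0.0]
force: [6.5, -1.7, -5.0]
grip_width: 31.6
gripper_force: 40.1
[ 6.5 -1.7 -5. ] [499.6 227.8 359.2]
[ 6.8 -2.4 -5.5] [499.6 227.8 359.2]
[ 6.5 -1.9 -5.4] [499.6 227.8 359.1]
[ 6.8 -2.2 -6.6] [499.6 227.7 359.2]
```

```bash
python3 -m crank '{"moves": [[[0.001,0,-0.001,0],[0.002,0,-0.002,0],[0.002,0,-0.003,0],[0.002,0,-0.003,0],[0.002,0,-0.003,0],[0.002,0,-0.003,0]]]}' 1 40
python3 -c "
from h import *
for n in('top','scene'):
    c=capture(n);T=cloud(c);s=state();print(s['force'].round(1),s['tcp_pos'].round(1))
    L=near(T,560,230,140,150,190)
    A=np.c_[L[:,:2],np.ones(len(L))];k=np.ones(len(L),bool)
    for _ in range(5):
        p=np.linalg.lstsq(A[k],L[k,2],rcond=None)[0];k=abs(A@p-L[:,2])<4
    print(n,p,k.sum(),'tilt deg along chest x',np.degrees(np.arctan(p[0]*.985+p[1]*.17)))
"
```

```text
time: 17.8
tcp_pos: [501.0, 228.0, 362.0]
eef_rot: [0.996, 0.087, 0.001, 0.0]
force: [5.5, -3.0, -5.4]
grip_width: 31.8
gripper_force: 40.1
[ 5.4 -2.8 -5.4] [501. 228. 362.]
top [-4.48891830e-02 -2.99428439e-03  1.94606148e+02] 1880 tilt deg along chest x -2.5608399131568023
[ 5.5 -3.6 -5.4] [501.  228.  362.1]
scene [-4.32010259e-02 -3.34245701e-03  1.92499337e+02] 2127 tilt deg along chest x -2.4691347378226776
```

The lid is tilted 2.5° in both views and the force has stopped growing, so the catch is free and no quarter turn is needed. I raise it along the hinge arc.

```bash
python3 -m crank '{"moves": [[[0.0024,0,-0.0059,0],[0.0051,0,-0.0117,0],[0.008,0,-0.0173,0],[0.0111,0,-0.0228,0],[0.0145,0,-0.0283,0],[0.018,0,-0.0335,0],[0.0218,0,-0.0387,0],[0.0258,0,-0.0436,0],[0.0299,0,-0.0484,0],[0.0343,0,-0.0531,0],[0.0388,0,-0.0575,0],[0.0435,0,-0.0618,0]]]}' 1 40
python3 -c "
from h import *
s=state();print(s['force'].round(1),s['tcp_pos'].round(1),s['qpos'].round(2),s['torque'].round(2))"
```

```text
time: 18.9
tcp_pos: [543.0, 235.5, 423.9]
eef_rot: [0.996, 0.087, -0.001, 0.001]
force: [-0.1, -5.2, -4.2]
grip_width: 31.9
gripper_force: 39.9
[-0.1 -5.2 -4.2] [543.  235.5 423.9] [-0.62  0.32  0.14  1.75 -0.05  1.08 -1.87] [-1.02  0.13 -0.07]
```

```bash
python3 -m crank '{"moves": [[[0.0053,0,-0.0044,0],[0.0108,0,-0.0086,0],[0.0165,0,-0.0126,0],[0.0223,0,-0.0163,0],[0.0283,0,-0.0197,0],[0.0345,0,-0.0228,0],[0.0408,0,-0.0257,0],[0.0472,0,-0.0284,0],[0.0537,0,-0.0307,0],[0.0603,0,-0.0328,0],[0.067,0,-0.0345,0],[0.0732,0,-0.0359,0]]]}' 1 40
python3 -m crank '{"moves": [[[0,0,0,0],[0,0,0,0],[0,0,0,0],[0,0,0,0]]]}' 1 40
python3 -c "
from h import *
s=state();print(s['force'].round(1),s['tcp_pos'].round(1),s['torque'].round(2))
d=np.hypot(s['tcp_pos'][0]-498.8,s['tcp_pos'][1]-227.6); z=51+s['tcp_pos'][2]-355.2; print('theta',np.degrees(np.arctan2(z,150-d))-18.78,np.hypot(z,150-d))
for n in('scene','top'):
    c=capture(n);W=cloud(c);save(c,'end_'+n+'.png')
    R=np.array([np.cos(.174),np.sin(.174)]);X=(W[...,:2]-s['tcp_pos'][:2])@R;Y=(W[...,:2]-s['tcp_pos'][:2])@np.array([-R[1],R[0]]);Z=W[...,2]
    k=(abs(Y)<125)&(abs(Y)>50)&(X>-90)&(X<25)&(Z>185)&(Z<330);x,z=X[k],Z[k]
    m=np.ones(len(x),bool)
    for _ in range(8):
        if m.sum()<20: break
        P=np.c_[x[m],z[m]];mu=P.mean(0);v=np.linalg.svd(P-mu,full_matrices=False)[2];m=abs((np.c_[x,z]-mu)@v[1])<5
    print(n,len(x),m.sum(),'lid deg',np.degrees(np.arctan(-v[0][1]/v[0][0])) if len(x)>20 else '')
"
```

```text
time: 19.9
tcp_pos: [615.4, 248.1, 460.5]
eef_rot: [0.996, 0.087, -0.001, 0.001]
force: [-2.1, -6.0, 1.3]
grip_width: 32.0
gripper_force: 40.3
time: 20.23
tcp_pos: [615.2, 248.0, 460.3]
eef_rot: [0.996, 0.087, -0.001, 0.001]
force: [-0.9, -6.3, -0.8]
grip_width: 31.7
gripper_force: 40.0
[-0.9 -6.3 -0.8] [615.2 248.  460.3] [-1.24  0.3   0.04]
theta 59.70908422764525 159.2933446058478
scene 868 598 lid deg 61.305137419996214
top 552 391 lid deg 55.516742585346506
```

View pics/end_scene.png

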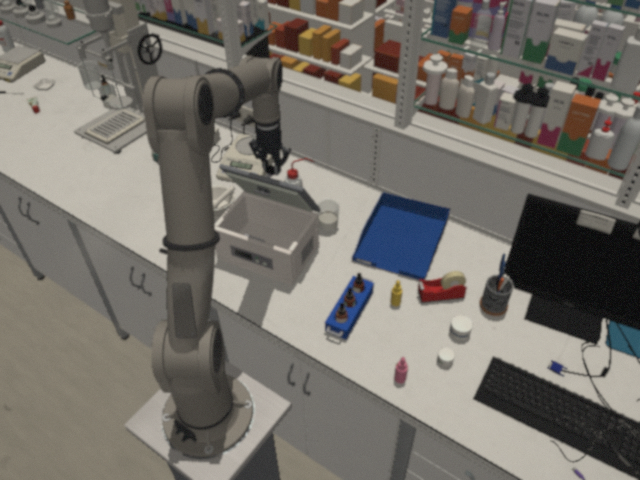

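The lid is held open at about 60° (268,175), the rack stands with its three bottles (349,300), and everything else is in place. Handing in.

```bash
python3 -c "
from plant import *
print(hand_in())"
```

```text
the job is handed in; nothing more can be done
None
```

I stood both loose brown bottles upright in the rack's two empty pockets. The chest catch was already free on a gentle tug, so I raised the lid to about 60° and handed the job in at about 20 s with the gripper still holding it.

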